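# Lay out the job kit on its shadow tiles

### The arm

A 6-joint arm with a two-finger parallel gripper is mounted at the origin on the work surface; the furniture and walls round the work are solid. World frame = base frame: x ahead of the robot, y to its left, z up, the work surface at z = 0. Lengths are in m, angles in degrees, forces in N, time in s.
With the tool pointing down it reaches from about 0.375 to 0.75 m from the base axis. Payload 9 kg.
Tool frame: the origin (TCP) lies where the fingers leave the gripper's body, on its centre line; the fingertips stand 73 mm ahead of it and the grasp point (between the pads) lies 54 mm ahead of it (robot.tip_reach is the distance from the TCP to the fingertips, in m); z points along the fingers, y is the line along which they close (so a half turn about z gives the same grasp; the last joint's range is limited). The gripper opens to 85 mm and grips with 20 to 120 N. Pads are 22 mm wide; open, the fingers measure 114 mm over their backs; the gripper's body (76 mm by 85 mm) begins 54 mm behind the grasp point. The pads swing forward as they close: fully open they stand 13 mm farther back than shut.
Start: joints at [58.23, 5.964, 5.575, 89.605, 0, 77.527], TCP at [0.198, 0.566, 0.304] pointing down, gripper open.
Joint ranges: [-171.21, 171.21], [-48.23, 106.86], [-62.78, 66.21], [-105.2, 120.99], [-86.42, 89.51], [-180, 180]. Speed limits (degrees/s): [127.2, 127.2, 147.25, 180, 180, 180].

### API

Orientations are given as [roll, pitch, yaw] about the fixed x, y, z axes, in that order (R = Rz(yaw) Ry(pitch) Rx(roll)).
In Python, from plant import robot gives the robot as it stands. Calls block until the motion is done:
- robot.move_pose(position, orientation): joint-space move of the TCP to a pose.
- robot.line_to(position, vel=0.15, rotation=None, guard=None): straight line of the TCP; rotation=None keeps the orientation; vel is the mean speed in m/s. With guard (N) it stops when the force on the tool has changed by that much, and returns True; else False.
- robot.goto_joints(angles): joint-space move.
- robot.set_gripper(opening): finger opening in m; the grip force is fixed at half the most; returns when the fingers have stopped.
- robot.pause(seconds).
- robot.ik(position, orientation): joint angles nearest the present ones, or None.
- robot.observe(): the state.
- robot.grab_frame(name): name is "scene" or "top" or "wrist"; returns the picture (480x640x3 uint8, blue, green, red); there is no depth.
- robot.get_calibration(name): a dict with "vertical_fov" (degrees; the focal length in pixels is half the picture's height over the tangent of half this angle, whatever the lens; pixels are square), "cx", "cy" (the principal point, pixels), "rvec" (rotation vector, rad) and "tvec" (3), from world to camera coordinates, as OpenCV has them. Camera axes: x right, y down, z forward; pixel columns grow to the right and rows downward; lengths in m; the calibration is good to about 2 mm. A picture is of the moment at which its call begins: read the wrist's pose just before it. get_calibration takes no time and is no camera call; for the wrist camera it gives the pose at the moment of the call.
A pose or a line that the arm cannot do raises robot.IKError and nothing moves.
- robot.job_done(): hands the job in; it is judged then, once.
The state is a dict: "time": time; "q": joint angles; "qvel": joint speeds; "joint_torque": joint torques, N m; "tool_pos": TCP position; "tcp_rot": TCP orientation; "ft_force": force on the tool from outside, world axes, zero at the start; "torque": the same for the moment, N m; "gripper_width": finger opening in m; "gripper_force": force on a finger pad.
Only numpy, scipy, OpenCV 4.12 (cv2) and the standard library are available. Lean on these libraries where they do the work, as an engineer would, in place of code of your own. Each camera call takes 0.05 s, during which the arm holds its last target. There are 200 camera calls.

### The job

Lay out the kit for the next job: set the pipe tee, the small cardboard box, the grinding wheel and the pine block each on the dark blue tile that carries its own yellow shadow, lying flat and centred on the shadow, and turned the way the shadow shows (the tee's branch on the branch of the T). Let go of everything, and leave the tape measure and the steel nut where they lie.

Things in the scene. Friction and masses are not known exactly. Their poses are not given: they have to be found in the camera images.
- tee: grey cast pipe tee lying flat, 50 (x) x 66 (y) x 33 mm tall, 0.22 kg. Run along y, axis at x = -8, 26 thick with 33 mm collars at its ends; branch to +x, its flat end at x = +25. Grip at y = 0 closing along x, from the run's back (x = -21) to the branch's end: 46 mm wide, centre x = +2, 40 mm of room for the finger between the collars. Origin: centre of its outline, underside, z up.
- carton: small closed brown cardboard box with a white label on top, 45 (x) x 70 (y) x 29 mm tall, about 0.12 kg, solid. Grip its 45 mm width. Origin: centre of the underside, z up.
- wheel: round dark red worn grinding wheel lying flat, 51 mm in diameter, 11 mm thick, about 0.05 kg; may be gripped across any diameter, low down. Origin: centre of the underside, z up.
- block: yellow pine block with a notch in its top, 26 (x) x 72 (y) x 34 mm tall, about 0.06 kg. Grip its 26 mm width. Origin: centre of the underside, z up.
- tile_tee: dark blue rubber tile, 110 (x) x 90 (y) x 6 mm, fixed to the bench, printed flat in yellow with the T-shaped shadow of the pipe tee. Origin: middle of one 90 mm edge, underside; x along the tile's length, z up. Centre of the yellow shape: x = +55 mm, y = 0, on the top face 6 mm above the bench. 50 (x) x 66 (y) mm, run along y, branch to +x: the tee must have the tile's yaw.
- tile_box: dark blue rubber tile, 110 (x) x 90 (y) x 6 mm, fixed to the bench, printed flat in yellow with a broad rectangle 45 (x) x 70 (y) mm, the shadow of the cardboard box. Origin: middle of one 90 mm edge, underside; x along the tile's length, z up. Centre of the yellow shape: x = +55 mm, y = 0, on the top face 6 mm above the bench. The box's axes lie along the tile's, either way round.
- tile_wheel: dark blue rubber tile, 110 (x) x 90 (y) x 6 mm, fixed to the bench, printed flat in yellow with a disc 51 mm in diameter, the shadow of the grinding wheel. Origin: middle of one 90 mm edge, underside; x along the tile's length, z up. Centre of the yellow shape: x = +55 mm, y = 0, on the top face 6 mm above the bench. The wheel's yaw does not matter.
- tile_block: dark blue rubber tile, 110 (x) x 90 (y) x 6 mm, fixed to the bench, printed flat in yellow with a narrow rectangle 26 (x) x 72 (y) mm, the shadow of the pine block. Origin: middle of one 90 mm edge, underside; x along the tile's length, z up. Centre of the yellow shape: x = +55 mm, y = 0, on the top face 6 mm above the bench. The block's axes lie along the tile's, either way round.
- tape: yellow tape measure with a black corner lying on its side, 66 (x) x 82 (y) x 37 mm tall: a bystander, to be left where it is. Origin: centre of the underside, z up.
- nut: bright steel hexagon nut, 30 (x) x 34 (y) x 24 mm tall: a bystander, to be left where it is. Origin: centre of the underside, z up.
There are look-alikes about, which are no part of the job. There is more than one size of the wheel; the job needs the smaller.

How it is judged (in metres and radians):
At the end, for the whole second after the job is handed in: Each part rests flat and released on its own tile, within 12 mm of the shadow's centre in the tile's x and y; tee, box and block lined up within 0.26 rad (box and block either way round, the tee's branch on the branch of the T); tape measure and nut within 30 mm of their starts (x of tee in the frame of tile_tee between 0.043 and 0.067 m and y of tee in the frame of tile_tee between -0.012 and 0.012 m and z of tee in the frame of tile_tee between 0.003 and 0.01 m and angle between each of tee, carton, wheel, block's own z axis and vertical below 0.12 rad and linear speed of each of tee, carton, wheel, block below 0.02 m/s and angular speed of each of tee, carton, wheel, block below 0.2 rad/s and angle between the x axis of tee and the x axis of tile_tee, either way round below 0.26 rad and x of carton in the frame of tile_box between 0.043 and 0.067 m and y of carton in the frame of tile_box between -0.012 and 0.012 m and z of carton in the frame of tile_box between 0.003 and 0.01 m and angle between the x axis of carton and the x axis of tile_box, either way round below 0.26 rad and x of wheel in the frame of tile_wheel between 0.043 and 0.067 m and y of wheel in the frame of tile_wheel between -0.012 and 0.012 m and z of wheel in the frame of tile_wheel between 0.003 and 0.01 m and x of block in the frame of tile_block between 0.043 and 0.067 m and y of block in the frame of tile_block between -0.012 and 0.012 m and z of block in the frame of tile_block between 0.003 and 0.01 m and angle between the x axis of block and the x axis of tile_block, either way round below 0.26 rad and x of tile_tee in the frame of tee below -0.03 m and distance of each of tape, nut from where it was at the start of the episode below 0.03 m); the robot touches nothing.
It fails at once if the tape measure is pushed 3 cm or more from where it lay (distance of tape from where it was at the start of the episode above 0.03 m).
It fails at once if the steel nut is pushed 3 cm or more from where it lay (distance of nut from where it was at the start of the episode above 0.03 m).
It also fails if it takes over 102 s, if anything falls off the work surface, if the arm or the gripper's body presses on something with over 40 N, if the wrist force passes 120 N, or if a joint passes its speed limit or range.

## Working session

There is one attempt and no reset: what is moved stays moved. The work goes in short steps, each a Python script; the robot and the scene stay as the last script left them, time stands still between calls to the robot, and variables do not carry over. Pictures are saved under pics/ and viewed, at most 14 in all, crops included, and the job is handed in when it is done.

```bash
ls; mkdir -p pics; python3 - <<'E'
from plant import robot
import cv2
for n in("top","scene","wrist"):
    c=robot.get_calibration(n); cv2.imwrite(f"pics/{n}0.png",robot.grab_frame(n)); print(n,c)
o=robot.observe(); print(o["time"],o["tool_pos"],o["tcp_rot"],o["gripper_width"])
E
```

```text
pics
top {'vertical_fov': 45.2408737155461, 'cx': 303.47227156177473, 'cy': 233.57494124577104, 'rvec': array([ 2.0952447 , -2.13859822,  0.19673888]), 'tvec': array([-0.01374167,  0.46687864,  1.14731032])}
scene {'vertical_fov': 56.88504921113838, 'cx': 326.1880488083043, 'cy': 239.10172431909115, 'rvec': array([ 2.31870068, -0.80340981,  0.29948149]), 'tvec': array([-0.34484472,  0.23875073,  0.71453896])}
wrist {'vertical_fov': 63.83006324274427, 'cx': 320.9565812528928, 'cy': 239.20765945039994, 'rvec': array([-2.35313987, -1.67048559, -0.25189876]), 'tvec': array([-0.59937188, -0.03926651,  0.37867006])}
0.15 [0.19818134 0.56614722 0.30333571] [-1.79945931e+02 -1.19832972e-02  1.60702074e+02] 0.08544035995860522
```

View pics/top0.png

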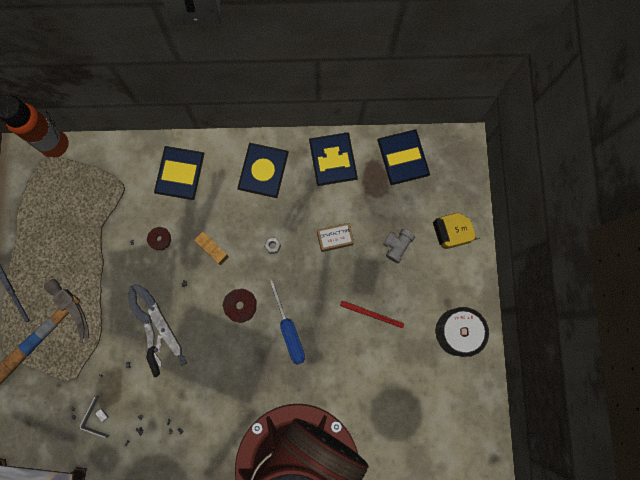

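View pics/scene0.png

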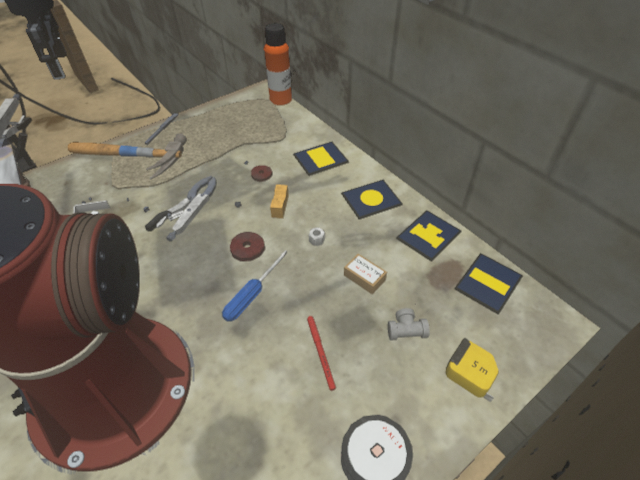

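The top view shows the tiles, left to right: box (180,172), wheel (263,170), tee (333,158) and block (404,157). The parts are the small wheel (159,238), block (211,248), nut (273,245), carton (335,237), tee (399,245) and tape (456,231). The larger wheel at (239,305) is the look-alike. Next I'll segment both views and triangulate.

```bash
cat > vis.py <<'E'
import numpy as np, cv2
def cam(c):
    f=240/np.tan(np.radians(c["vertical_fov"])/2)
    return np.array([[f,0,c["cx"]],[0,f,c["cy"]],[0,0,1]]),cv2.Rodrigues(c["rvec"])[0],np.array(c["tvec"])
def ray(c,uv):
    K,R,t=cam(c); uv=np.atleast_2d(uv).astype(float)
    d=np.c_[uv,np.ones(len(uv))]@np.linalg.inv(K).T@R
    return -R.T@t,d
def onplane(c,uv,z):
    o,d=ray(c,uv); return o+d*((z-o[2])/d[:,2])[:,None]
def proj(c,p):
    K,R,t=cam(c); return cv2.projectPoints(np.atleast_2d(p).astype(float),c["rvec"],c["tvec"],K,None)[0][:,0]
def tri(c1,u1,c2,u2):
    P=[(lambda K,R,t:K@np.c_[R,t])(*cam(c)) for c in(c1,c2)]
    X=cv2.triangulatePoints(P[0],P[1],np.array(u1,float).reshape(-1,2).T,np.array(u2,float).reshape(-1,2).T)
    return (X[:3]/X[3]).T
def blobs(mask,amin=100):
    cs=cv2.findContours(mask,cv2.RETR_EXTERNAL,cv2.CHAIN_APPROX_NONE)[0]
    return [c for c in cs if cv2.contourArea(c)>amin]
def cen(c):
    m=cv2.moments(c); return np.array([m["m10"],m["m01"]])/m["m00"]
E
python3 - <<'E'
from plant import robot
import cv2,numpy as np
from vis import *
C={n:robot.get_calibration(n) for n in("top","scene")}
I={n:cv2.imread(f"pics/{n}0.png") for n in C}
for n in C:
    print(n,"base",proj(C[n],[0,0,0]),"tcp",proj(C[n],[.198,.566,.303]),"cam",ray(C[n],[0,0])[0])
    h=cv2.cvtColor(I[n],cv2.COLOR_BGR2HSV)
    y=cv2.inRange(h,(22,150,110),(36,255,255)); b=cv2.inRange(h,(100,70,20),(125,255,110)); r=cv2.inRange(h,(0,70,30),(12,255,120))|cv2.inRange(h,(170,70,30),(180,255,120)); o=cv2.inRange(h,(12,120,110),(22,255,255))
    for nm,m in(("yel",y),("blue",b),("red",r),("ora",o)):
        for c in blobs(m,120):
            p=cen(c); print(n,nm,p.round(1),cv2.contourArea(c),onplane(C[n],p,.006).round(4)[0,:2],np.round(cv2.minAreaRect(c)[1],1))
t=I["top"][110:360,130:530]; cv2.imwrite("pics/topz.png",cv2.resize(t,(800,500),interpolation=cv2.INTER_CUBIC))
E
```

```text
top base [[296.57354402 467.96186425]] tcp [[-75.60451457 380.02606499]] cam [ 0.23825057 -0.02957829  1.21525604]
top yel [458.4 228.6] 710.0 [ 0.4778 -0.3543] [30.3 31. ]
top yel [178.5 171.9] 580.0 [0.6174 0.2477] [32.6 19.7]
top yel [262.6 169.3] 369.5 [0.6192 0.0636] [21. 22.]
top yel [403.5 156.1] 336.0 [ 0.6424 -0.2458] [11.6 32.7]
top yel [333. 159.] 437.5 [ 0.6393 -0.091 ] [21.4 30.1]
top blue [ 29.9 343.3] 245.0 [0.2547 0.5479] [12.7 22.6]
top blue [292.3 341.2] 533.0 [0.2482 0.0045] [46.8 14. ]
top blue [178.6 172.1] 1604.5 [0.6171 0.2476] [37.3 46.9]
top blue [262.6 169.4] 1607.5 [0.619  0.0636] [37.8 45.6]
top blue [332.9 158.2] 1615.0 [ 0.6411 -0.0909] [45.7 38. ]
top blue [403.3 156.4] 1640.5 [ 0.6419 -0.2454] [46.4 38. ]
top red [291.7 443.6] 4036.5 [0.0473 0.0088] [133.  75.]
top red [369.2 313.1] 298.5 [ 0.3027 -0.1565] [67.4  6. ]
top red [239.3 305. ] 826.5 [0.3249 0.1139] [33. 32.]
top red [158.2 238. ] 385.0 [0.4711 0.2881] [22. 23.]
top red [ 57.9 147. ] 267.0 [0.6808 0.5164] [20.8 29.1]
top red [ 31.7 126.5] 729.0 [0.7303 0.5781] [37.3 34. ]
top ora [210.1 247
[... 339 characters left out ...]
 yel [371.4 197.3] 249.5 [0.6188 0.0645] [15. 21.]
scene yel [320.4 156.8] 294.5 [0.6165 0.2479] [25.  16.2]
scene blue [490.4 276.5] 773.5 [ 0.652  -0.2393] [46.3 40.1]
scene blue [438.9 227.1] 342.0 [ 0.6704 -0.0907] [35.1 37.6]
scene blue [385.  192.8] 204.0 [0.6531 0.0564] [35.  16.6]
scene red [246.8 245.4] 590.0 [0.3254 0.1167] [24. 33.]
scene red [104.4 384.2] 13476.5 [-0.0074  0.0089] [165.  246.3]
scene red [ 37.8 301.8] 9149.0 [-0.047   0.2381] [188.  97.]
scene red [261.6 171.6] 177.5 [0.4732 0.2905] [12. 19.]
scene red [277.3  61. ] 333.0 [0.7997 0.7059] [21.5 24.4]
scene ora [278.8 197. ] 252.5 [0.4563 0.1936] [12.  27.5]
scene ora [ 82.5 146.4] 194.0 [0.1722 0.649 ] [31.9  8.9]
```

View pics/topz.png

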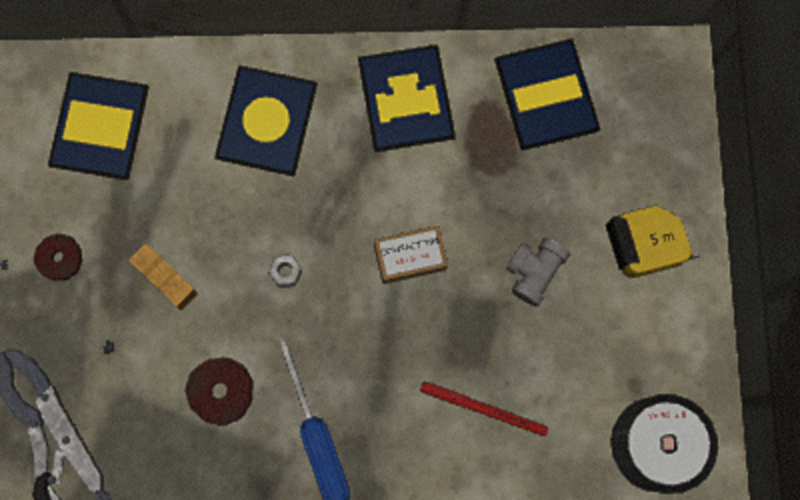

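View pics/wrist0.png

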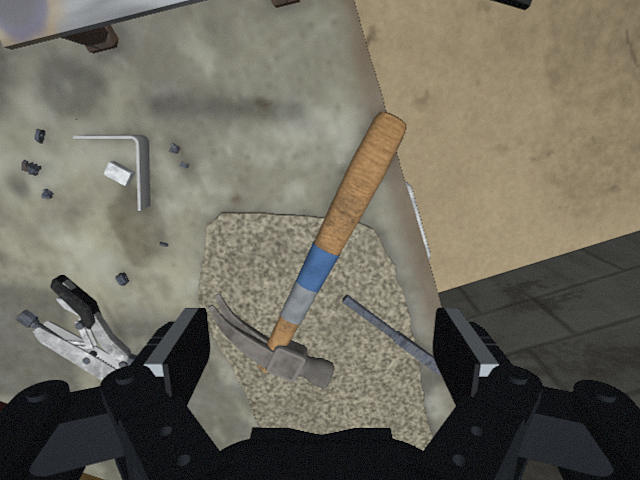

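The close-up shows the parts and tiles clearly. The tee's branch points left and slightly up in the image, and on tile_tee it points up. The wrist picture shows only the hammer. Both views agree on the tile height. I'll take wrist pictures over the parts to measure them finely.

```bash
cat >> vis.py <<'E'
def Rt(rpy):
    from scipy.spatial.transform import Rotation as S
    return S.from_euler("xyz",rpy,degrees=True).as_matrix()
E
python3 - <<'E'
from plant import robot
import cv2,pickle
from vis import *
c=robot.get_calibration("wrist");o=robot.observe();T=Rt(o["tcp_rot"])
off=T.T@(ray(c,[0,0])[0]-o["tool_pos"]); print("cam off",off, "axis",T.T@cam(c)[1][2],"right",T.T@cam(c)[1][0],robot.tip_reach)
D=[]
# tool x axis along the direction of off; put camera over target
for i,(x,y) in enumerate([(.50,.26),(.50,.17),(.50,-.09),(.50,-.20)]):
    yaw=180.;T=Rt([180,0,yaw]);z=.27
    p=np.array([x,y,0])-T@(off*[1,1,0]);p[2]=z
    try: robot.move_pose(p,[180,0,yaw])
    except robot.IKError as e: print("ik",i,p); continue
    c=robot.get_calibration("wrist");im=robot.grab_frame("wrist");cv2.imwrite(f"pics/w{i}.png",im);D.append((c,im))
    o=robot.observe();print(i,o["time"],o["tool_pos"],ray(c,[0,0])[0],onplane(c,[320,240],0))
pickle.dump(D,open("w.pkl","wb"))
a=[cv2.resize(d[1],(400,300)) for d in D]
while len(a)<4:a.append(a[0]*0)
cv2.imwrite("pics/wm.png",np.vstack([np.hstack(a[:2]),np.hstack(a[2:])]))
E
```

```text
cam off [ 0.07477587 -0.00032091 -0.06973503] axis [-2.95938617e-01  6.74168611e-04  9.55206721e-01] right [ 5.98038866e-04  9.99999686e-01 -5.20500530e-04] 0.0726
0 1.975 [0.57430696 0.26127017 0.27018681] [0.49941694 0.26043945 0.33991534] [[0.60560414 0.26005461 0.        ]]
1 2.475 [0.574652   0.17084894 0.27021216] [0.49971963 0.16949931 0.34000345] [[0.6060576  0.16894626 0.        ]]
2 3.5417 [ 0.57505977 -0.0880967   0.27001687] [ 0.50009647 -0.08910319  0.33977908] [[ 0.60623702 -0.08937055  0.        ]]
3 4.1083 [ 0.5750266  -0.19866913  0.26991819] [ 0.50002821 -0.20008865  0.33958532] [[ 0.60598941 -0.20046614  0.        ]]
```

View pics/wm.png

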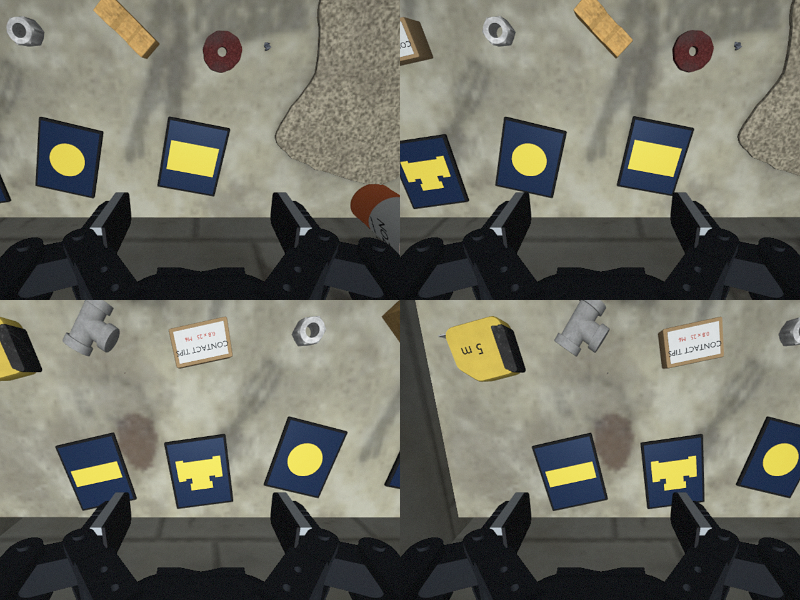

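The wrist pictures show all the parts and tiles, but the camera aims too far ahead: the block and tee are at the top edge. I'll move it back 9 cm, take two views per side and segment them.

```bash
python3 - <<'E'
from plant import robot
import cv2,pickle
from vis import *
D=[]
for i,(x,y) in enumerate([(.49,.29),(.49,.18),(.49,-.10),(.49,-.21)]):
    robot.move_pose([x,y,.27],[180,0,180])
    c=robot.get_calibration("wrist");im=robot.grab_frame("wrist");D.append((c,im))
pickle.dump(D,open("w.pkl","wb")); print(robot.observe()["time"])
for i,(c,im) in enumerate(D):
    h=cv2.cvtColor(im,cv2.COLOR_BGR2HSV);L=im.copy()
    y=cv2.inRange(h,(22,150,110),(36,255,255));b=cv2.inRange(h,(100,80,20),(125,255,130));
    tile=cv2.morphologyEx(y|b,cv2.MORPH_CLOSE,np.ones((5,5)))
    r=cv2.inRange(h,(0,70,25),(10,255,150))|cv2.inRange(h,(170,70,25),(180,255,150)); o=cv2.inRange(h,(11,100,70),(22,255,255))
    for nm,m in(("tile",tile),("yel",y),("red",r),("ora",o)):
        for k in blobs(m,600):
            p=cen(k);g=h[(int(p[1])),int(p[0])]
            x,y_,w,hh=cv2.boundingRect(k)
            if x<=1 or y_<=1 or x+w>=639 or y_+hh>350: continue
            cv2.drawContours(L,[k],-1,(0,255,0),1)
            box=cv2.boxPoints(cv2.minAreaRect(k)); B=onplane(c,box,.006)[:,:2]
            print(i,nm,p.round(1),int(cv2.contourArea(k)),onplane(c,p,.006)[0,:2].round(4),"rect c",B.mean(0).round(4),"edges",[(round(float(np.linalg.norm(v))*1e3,1),round(float(np.degrees(np.arctan2(v[1],v[0]))),1)) for v in(B[1]-B[0],B[2]-B[1])])
    cv2.imwrite(f"pics/s{i}.png",L)
a=[cv2.imread(f"pics/s{i}.png")[:360] for i in range(4)]
cv2.imwrite("pics/sm.png",np.vstack([np.hstack([cv2.resize(q,(400,225)) for q in a[:2]]),np.hstack([cv2.resize(q,(400,225)) for q in a[2:]])]))
E
```

```text
8.2333
0 red [320.2 185.5] 2482 [0.4702 0.2883] rect c [0.4712 0.2885] edges [(48.5, 90.0), (48.9, 1.2)]
0 ora [176.8 155.4] 3819 [0.4445 0.1665] rect c [0.4454 0.1672] edges [(36.8, 132.9), (79.3, 46.5)]
1 red [447.6 185.3] 2521 [0.4702 0.2887] rect c [0.4703 0.2888] edges [(49.3, 106.7), (50.3, 22.7)]
1 ora [313.6 157.2] 3023 [0.446  0.1723] rect c [0.4474 0.1728] edges [(28.6, 132.8), (77.3, 45.7)]
3 tile [151.7 191.5] 5128 [ 0.4751 -0.3575] rect c [ 0.4784 -0.3547] edges [(74.3, 103.4), (69.8, 8.8)]
3 yel [151.2 191.7] 5042 [ 0.4752 -0.3579] rect c [ 0.4784 -0.3547] edges [(74.3, 103.4), (69.8, 8.8)]
```

View pics/sm.png

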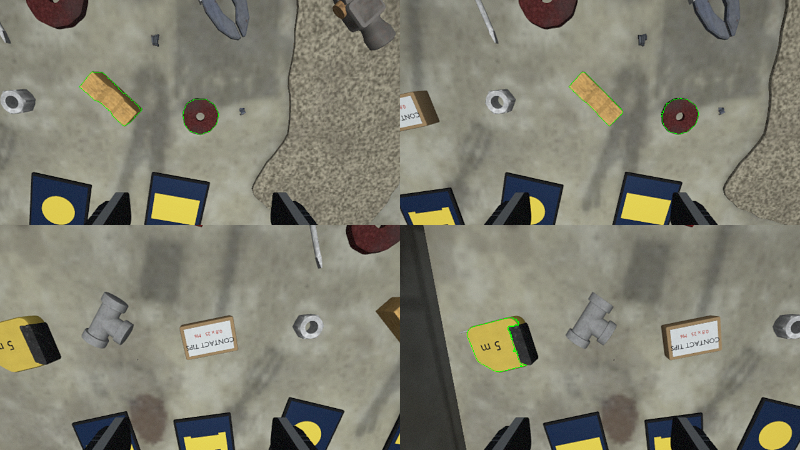

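The wrist views show the wheel at (0.470, 0.288) and the block at about (0.4455, 0.172), with its long axis at 46°. For the carton and tee I'll take views from straight above and segment with GrabCut, and I'll get the tile yaws from the top picture.

```bash
python3 - <<'E'
from plant import robot
import cv2,pickle
from vis import *
T=cv2.imread("pics/top0.png");ct=robot.get_calibration("top");h=cv2.cvtColor(T,cv2.COLOR_BGR2HSV)
b=cv2.inRange(h,(100,70,20),(125,255,110))|cv2.inRange(h,(22,150,110),(36,255,255))
for k in blobs(cv2.morphologyEx(b,cv2.MORPH_CLOSE,np.ones((3,3))),1400):
    P=onplane(ct,k[:,0],.006)[:,:2].astype(np.float32);r=cv2.minAreaRect(P*1000)
    B=cv2.boxPoints(r);E=[B[1]-B[0],B[2]-B[1]];v=max(E,key=np.linalg.norm);print("tile",np.round(r[0],1),np.round(r[1],1),"long axis",round(float(np.degrees(np.arctan2(v[1],v[0])))%180,1))
def seg(im,c,p):
    u=proj(c,[p[0],p[1],.015])[0]; x,y=(u-62).astype(int);m=np.zeros(im.shape[:2],np.uint8)
    cv2.grabCut(im,m,(max(x,1),max(y,1),124,124),np.zeros((1,65)),np.zeros((1,65)),6,cv2.GC_INIT_WITH_RECT)
    m=((m==1)|(m==3)).astype(np.uint8)*255; m=cv2.morphologyEx(m,cv2.MORPH_OPEN,np.ones((5,5)))
    return max(blobs(m),key=cv2.contourArea)
parts=dict(block=(.4455,.1725),carton=(.469,-.092),tee=(.453,-.235))
out=[]
for n,(x,y) in parts.items():
    for j,dy in enumerate((0,.06)):
        robot.move_pose([x+.075,y+dy,.27],[180,0,180])
        c=robot.get_calibration("wrist");im=robot.grab_frame("wrist")
        k=seg(im,c,(x,y)); z=.025
        P=(onplane(c,k[:,0],z)[:,:2]*1000).astype(np.float32)
        M=cv2.moments(P.reshape(-1,1,2)) ; ce=np.array([M["m10"],M["m01"]])/M["m00"]
        pa=np.degrees(.5*np.arctan2(2*M["mu11"],M["mu20"]-M["mu02"]))
        a=np.radians(pa);R=np.array([[np.cos(a),np.sin(a)],[-np.sin(a),np.cos(a)]]);Q=(P-ce)@R.T
        mid=(Q.max(0)+Q.min(0))/2@R+ce
        r=cv2.minAreaRect(P);print(n,j,"cen",ce.round(1),"principal",round(pa,1),"mid",mid.round(1),"ext",(Q.max(0)-Q.min(0)).round(1),"rect",np.round(r[0],1),np.round(r[1],1),round(r[2],1))
        cv2.drawContours(im,[k],-1,(0,255,0),1);u=k[:,0].mean(0).astype(int);q=im[max(u[1]-90,0):,u[0]-130:u[0]+130][:240]
        if q.shape==(240,260,3): out.append(q)
print(robot.observe()["time"])
cv2.imwrite("pics/gc.png",np.vstack([np.hstack(out[:3]),np.hstack(out[3:6])]) if len(out)>5 else np.hstack(out[:3]))
E
```

```text
tile [617.3 247.5] [ 82.4 102.9] long axis 168.7
tile [619.3  63.7] [ 82.8 102.4] long axis 166.3
tile [641.3 -91. ] [103.8  83. ] long axis 8.4
tile [ 642.2 -245.3] [103.7  83.7] long axis 13.1
block 0 cen [445.1 173.2] principal 45.4 mid [444.9 173.2] ext [73.3 26.5] rect [445.  173.1] [73.3 26.5] 45.6
block 1 cen [444.6 173.1] principal 46.0 mid [444.6 172.8] ext [74.4 29.5] rect [444.7 172.8] [74.3 29. ] 45.3
carton 0 cen [463.6 -88.6] principal -79.0 mid [463.6 -88.4] ext [71.3 45.8] rect [463.5 -88.5] [45.6 71.3] 11.4
carton 1 cen [463.6 -88.2] principal -79.0 mid [463.6 -88.2] ext [72.3 45.7] rect [463.5 -88.2] [45.5 72.1] 11.3
tee 0 cen [ 444.8 -220.4] principal -33.1 mid [ 446. -218.] ext [67.4 50.1] rect [ 446.2 -217.9] [49.6 67.2] 55.8
tee 1 cen [ 445.6 -219.8] principal -35.9 mid [ 447.2 -218.1] ext [68.  50.4] rect [ 447.3 -217.6] [49.4 67.4] 56.0
13.0667
```

View pics/gc.png

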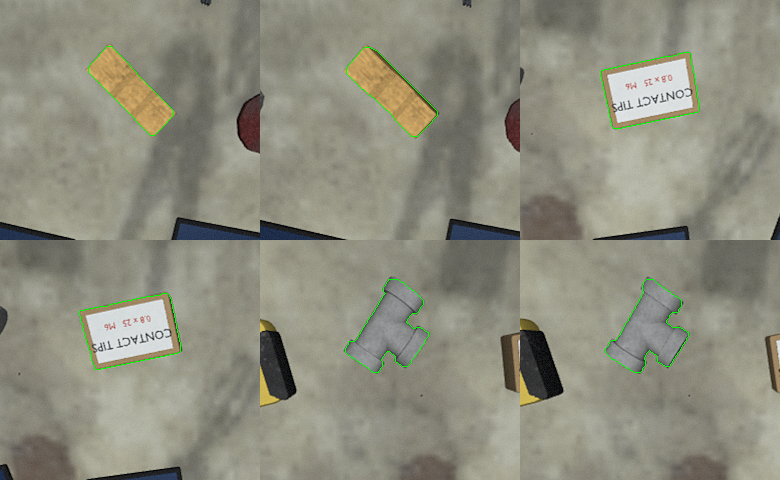

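All segmentations are clean, and the two views agree on heights. Picking the tee first.

```bash
cat > pp.py <<'E'
from plant import robot
from vis import *
UP=.20
def yaw_for(a,p):  # pick the half turn whose wrist joint is most central
    best=[(abs(q[5]),y) for y in(a+90,a-90) if (q:=robot.ik(p,[180,0,y])) is not None]
    return min(best)[1]
def pick(x,y,a,w,z,guard=None,yaw=None):
    yaw=yaw_for(a,[x,y,UP]) if yaw is None else yaw
    robot.move_pose([x,y,UP],[180,0,yaw]); robot.set_gripper(w+.016)
    hit=robot.line_to([x,y,z],vel=.1,guard=guard)
    if guard:
        z=robot.observe()["tool_pos"][2]+.0015; print("guard",hit,z); robot.line_to([x,y,z],vel=.03)
    robot.set_gripper(max(w-.02,0)); o=robot.observe(); print("grip",o["gripper_width"],o["gripper_force"],o["tool_pos"],o["time"])
    robot.line_to([x,y,UP],vel=.15); o=robot.observe(); print("lift",o["gripper_width"],o["gripper_force"],o["ft_force"])
    return yaw,z
def place(x,y,yaw,z,w):
    robot.move_pose([x,y,UP],[180,0,yaw])
    robot.line_to([x,y,z+.015],vel=.15); hit=robot.line_to([x,y,z],vel=.04,guard=10)
    o=robot.observe();print("down",hit,o["tool_pos"],o["ft_force"]); robot.set_gripper(w+.016)
    robot.pause(.1); robot.line_to([x,y,UP],vel=.15); print(robot.observe()["time"])
E
python3 - <<'E'
from pp import *
import cv2
d=lambda a:np.array([np.cos(np.radians(a)),np.sin(np.radians(a))])
p=np.array([.4462,-.218])+.002*d(56); t=np.array([.6413,-.0909])+.002*d(8.4)
y,z=pick(*p,56,.046,.076); place(*t,y+8.4-56,z+.0068,.046)
robot.move_pose([.61,-.12,.3],[180,0,180]);cv2.imwrite("pics/tee_done.png",robot.grab_frame("wrist"))
E
```

```text
grip 0.04482279613369706 61.15753769874573 [ 0.44785972 -0.21657162  0.07699923] 15.65
lift 0.04470280375731411 61.31164312362671 [ 0.21275526 -0.12703647 -2.51376774]
down True [ 0.64348831 -0.09067051  0.08306443] [-0.74260121  0.33766997  6.24499804]
20.3333
```

View pics/tee_done.png

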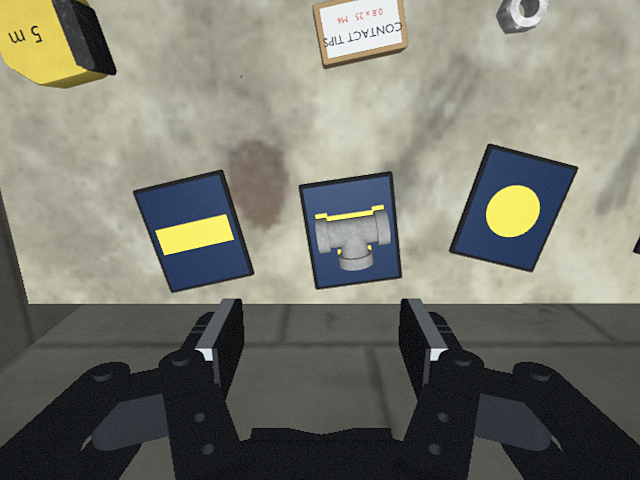

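The tee sits on its tile with the branch on the branch of the T. It looks offset towards the far side, which parallax mostly explains; I'll measure it at the end. Now the carton and block.

```bash
python3 - <<'E'
from pp import *
y,z=pick(.4636,-.0883,11,.045,.078); place(.6173,.2477,y-11.3-11,z+.0065,.045)
y,z=pick(.4449,.173,-44.5,.026,.080); place(.6422,-.2455,y+13.1+44.5,z+.0065,.026)
y,z=pick(.4703,.2885,60,.051,.066,guard=6); place(.6192,.0637,y,z+.0065,.051)
import cv2,pickle
D=[]
for Y in(-.17,.15):
    robot.move_pose([.68,Y,.26],[180,0,180]); c=robot.get_calibration("wrist");D.append((c,robot.grab_frame("wrist")))
pickle.dump(D,open("e.pkl","wb")); cv2.imwrite("pics/end.png",np.vstack([d[1][:300] for d in D]))
print(robot.observe()["time"])
E
```

```text
grip 0.04397866407295464 62.54551291465759 [ 0.46418375 -0.088591    0.07892767] 24.7833
lift 0.043225203130927786 61.59767031669617 [ 0.00263433  0.09822561 -1.64124905]
down True [0.6175924  0.24777201 0.08498374] [ 0.24534154 -0.68034725  5.0741148 ]
29.6917
grip 0.024877331083256102 59.71100091934204 [0.44548326 0.17309532 0.0808118 ] 33.9083
lift 0.02466420945956149 58.96550238132477 [ 0.06785084 -0.43458452 -0.88110579]
down True [ 0.64255492 -0.24574273  0.0869229 ] [-0.26827622  0.57243169  4.50393427]
39.0833
guard True 0.06729795581511158
grip 0.04667170182783037 65.3381393890595 [0.4720477  0.28931921 0.07028601] 44.05
lift 0.04603653259874145 61.45648595876992 [ 0.28773883 -0.31149296 -1.65597058]
down True [0.61987342 0.06361659 0.07641047] [-2.76228241  0.11383519  8.40009054]
48.8083
51.1083
```

View pics/end.png

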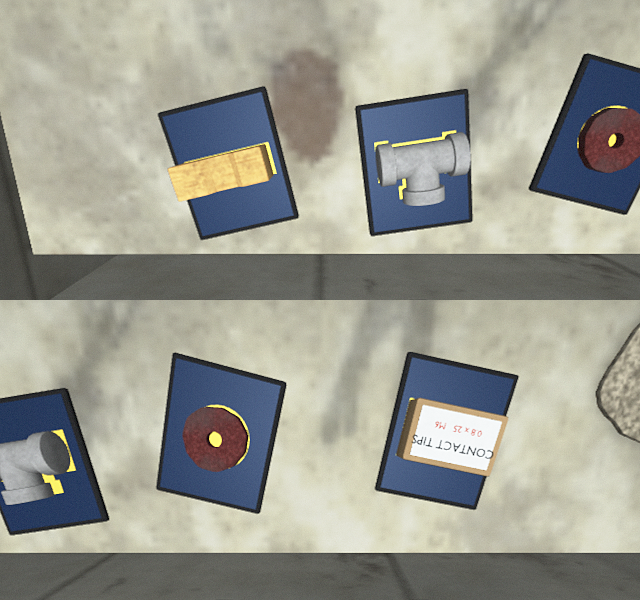

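All four parts are on their tiles, and the remaining offsets look like parallax. I'll check them numerically with the wrist camera straight above each tile, and check the tape and nut in the top view.

```bash
python3 - <<'E'
from pp import *
import cv2
tiles=dict(box=(.6173,.2477,-11.3,.0205),wheel=(.6192,.0637,-13.7,.012),tee=(.6413,-.0909,8.4,.0225),block=(.6422,-.2455,13.1,.04))
tiles["box"]=tiles["box"][:3]+(.033,)
out=[]
for n,(x,y,a,z) in tiles.items():
    robot.move_pose([x-.075,y,.27],[180,0,0]); c=robot.get_calibration("wrist"); im=robot.grab_frame("wrist")
    h=cv2.cvtColor(im,cv2.COLOR_BGR2HSV);b=cv2.inRange(h,(100,80,20),(125,255,140));u0=proj(c,[x,y,.006])[0]
    k=min(blobs(b,3000),key=lambda k:np.linalg.norm(cen(k)-u0)); hull=cv2.convexHull(k)
    m=np.zeros(b.shape,np.uint8);cv2.fillPoly(m,[hull],255)
    yel=cv2.inRange(h,(24,170,130),(33,255,255)) if n!="block" else b*0
    part=cv2.morphologyEx(cv2.erode(m,np.ones((7,7)))&~b&~yel,cv2.MORPH_OPEN,np.ones((5,5)))
    q=max(blobs(part),key=cv2.contourArea)
    def rect(k,z):
        P=(onplane(c,k[:,0],z)[:,:2]*1000).astype(np.float32); return cv2.minAreaRect(P)
    rt,rp=rect(k,.006),rect(q,z); A=np.radians(a); R=np.array([[np.cos(A),np.sin(A)],[-np.sin(A),np.cos(A)]])
    print(n,"tile",np.round(rt[0],1),np.round(rt[1],1),round(rt[2],1),"part",np.round(rp[0],1),np.round(rp[1],1),round(rp[2],1),"off in tile",(R@(np.array(rp[0])-rt[0])).round(1))
    cv2.drawContours(im,[q,hull],-1,(0,255,0),1);u=u0.astype(int);t=max(u[1]-120,0);out.append(cv2.resize(im[t:t+240,max(u[0]-120,0):][:, :240],(300,300)))
cv2.imwrite("pics/chk.png",np.vstack([np.hstack(out[:2]),np.hstack(out[2:])]))
ct=robot.get_calibration("top");robot.goto_joints([58.23,5.964,5.575,89.605,0,77.527]);T=robot.grab_frame("top");d=cv2.absdiff(T,cv2.imread("pics/top0.png")).max(2)
for s,(u,v) in dict(tape=(456,231),nut=(273,245)).items(): print(s,"diff",d[v-25:v+25,u-25:u+25].mean())
print(robot.observe()["time"])
E
```

```text
box tile [617.3 248.4] [ 82.8 102.8] 78.9 part [618.4 248. ] [70.4 45.3] 78.8 off in tile [ 1.2 -0.2]
wheel tile [619.2  64.4] [ 82.9 102.6] 76.0 part [619.6  64.2] [51.3 50.7] 0.1 off in tile [ 0.4 -0.1]
tee tile [641.4 -89.8] [102.8  82.9] 8.4 part [643. -90.] [51.1 69.9] 8.5 off in tile [ 1.5 -0.4]
block tile [ 642.2 -244.7] [102.8  83.4] 13.1 part [ 643.1 -245.1] [26.6 69.3] 13.0 off in tile [ 0.8 -0.6]
tape diff 4.2584
nut diff 4.1164
63.2083
```

View pics/chk.png

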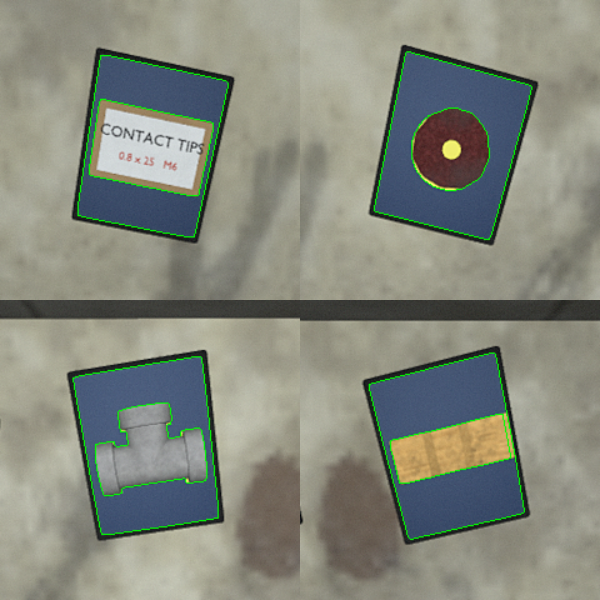

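All four parts are centred to about 2 mm, aligned and lying flat. The tape and nut haven't moved.

```bash
python3 -c "
from plant import robot
print(robot.job_done())"
```

```text
the job is handed in; nothing more can be done
None
```

The job is handed in: the tee, carton, small wheel and block each lie flat and released on their own tiles, within about 2 mm of the shadow centres and turned to match, with the tape measure and nut unmoved, after about 63 s; `job_done()` returned no verdict.

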